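Seat a ferrule on a sensor boom and hold the retaining tweezers at their marked gap

TASK

Push the flanged brass ferrule, flange down, fully home onto the upright spigot in the sonde tray, keeping hold of it until it is home rather than dropping it on, and let it go. Then squeeze the sprung tweezers clamped in the tray by their two thumb plates until the two tips stand over the two marks, a 30 mm gap, so that they cage the ferrule without pinching its neck, and hold that gap steady for at least 3 seconds. Finish while still holding the squeeze, and leave the other loose things on the worktop where they are.

Things in the scene. Friction and masses are not known exactly. Their poses are not given: they have to be found in the camera images.
- tray: Fixed black plastic tray, 250 x 150 mm, rim 14 mm high. Origin on the worktop; x runs along the tweezers from clamped heel to tips, y left, z up. White boom root block: x 0 to 75, y -48 to 48, top z 30 mm; thin white boom blade from it to x 200. Dark screw clamp at x -152 to -96, up to z 95. Low steel clips on the rim (to z 24), not used.
- heel (a point): Heel of the sprung steel tweezers in the screw clamp (tray x -105, y 0, z 44 mm); axes as the tray. They lie level along x: two independent arms, 3 mm thick, z 39 to 49 mm, each turning about an upright axis here (y +6, y -6 mm). They stand open at rest, are parallel at the marked gap, and spring open when let go.
- squeeze (a point): Midway between the tweezers' ribbed upright thumb plates (tray x -20, y 0, z 50 mm), where to squeeze along the tray's y, from above. Plates 24 mm long, z 39 to 63 mm; fingertips may reach z 32. Width over them 57 mm at rest, 40 mm at the marked gap; the tip gap changes 1.8 mm per mm of it. Each plate pushes back 2 N at rest, 8 N at the marked gap.
- seat (a point): Foot of the upright white spigot, centre, on top of the white block (tray x 20, y 0, z 30 mm); axes as the tray. The spigot is 10 mm in diameter, rises 31 mm above this point and tapers to 5 mm over its top 7 mm. At rest the tweezer arms pass 27 mm either side of it.
- mark_l (a point): Left mark: a thin black line along the tray's x on the white block (x 45 to 71 mm, y 15 mm); this point lies where the left tip should stand above it (tray x 47, y 15, z 30 mm).
- mark_r (a point): Right mark: the same at y -15 mm (tray x 47, y -15, z 30 mm).
- tip_l (a point): Tip of the left (+y) tweezer arm: lower inner edge of its down-turned end, z 33 mm. At rest the two tips are 60 mm apart.
- tip_r (a point): Tip of the right (-y) tweezer arm, mirror image of the left.
- ferrule: Loose brass ferrule standing flange down: a tube with a round foot flange, 40 mm across and 6 thick; neck 18 mm across, through bore 13, height 56 mm, about 70 g. Origin at the centre of its underside, z up its axis. Home, its underside rests on the white block. Grip it by the upper 25 mm, so that the fingertips stay above the tweezer arms.
- bush: Bystander, leave alone: plain brass bush, a short thick ring with no flange, outer diameter 28, bore 16, height 30 mm. Origin at the centre of its underside.
- cap: Bystander, leave alone: white plastic sensor cap, a solid stepped cone: foot diameter 32, stem diameter 22, height 48 mm. Origin at the centre of its underside.
- pinblock: Bystander, leave alone: contact pin block, black 45 x 32 x 14 mm with eight 8 mm copper pins on top. Origin at the centre of its underside.
- tinlid: Bystander, leave alone: round shallow tin lid, diameter 80, height 13 mm, lying rim up. Origin at the centre of its underside.
- driver: Bystander, leave alone: screwdriver, 160 mm long, lying flat. Origin at the middle of its length.
Not all that is in view belongs to the job. What is shaped like the ferrule but blue is not meant.

How it is judged:
By the outcome, as a careful person would: the job done as asked, in the order asked, and still so for the second after the job is handed in, while the arm keeps its last pose, push and grip.
It also fails if it takes over 58 s, if anything falls off the work surface, if the arm or the gripper's body presses on something with over 40 N, if the wrist force passes 120 N, or if a joint passes its speed limit or range.

ROBOT

A 6-joint arm with a two-finger parallel gripper is mounted at the origin on the work surface. World frame = base frame: x ahead of the robot, y to its left, z up, the work surface at z = 0. Lengths are in m, angles in rad, forces in N, time in s.
With the tool pointing down it reaches from about 0.35 to 0.925 m from the base axis. Payload 6.4 kg.
Tool frame: the origin (TCP) lies at the very end of the fingers, on their centre line; the grasp point (between the pads) lies 19 mm behind it (arm.grip_depth is the distance from the TCP to the grasp point, in m); z points along the fingers, y is the line along which they close (so a half turn about z gives the same grasp; the last joint's range is limited). The gripper opens to 85 mm and grips with 20 to 120 N. Pads are 22 mm wide; open, the fingers measure 114 mm over their backs; the gripper's body (76 mm by 85 mm) begins 54 mm behind the grasp point. The pads swing forward as they close: fully open they stand 13 mm farther back than shut.
Start: joints at [-1.321, 0.245, 1.558, -0, 1.339, -0.174], TCP at [0.267, -0.593, 0.231] pointing down, gripper open.
Joint ranges: [-3.13, 3.13], [-1.02, 2.26], [0.13, 2.54], [-0.95, 4.09], [0.21, 2.88], [-2.74, 2.74]. Speed limits (rad/s): [2.57, 2.57, 3.14, 3.14, 3.14, 3.14].

INTERFACE

Orientations are given as a unit quaternion [x, y, z, w].
In Python, from cell import arm gives the robot as it stands.
- The arm moves only by the tool play_rows, never from a script. Its arguments are lists of equal length, an entry for each row: "xyz": the shift along the tool's x, y, z in m, a list of three; "dr": the turn, a rotation vector about the tool's x, y, z in rad, a list of three. A call has 1 to 12 rows; each row shifts and turns the commanded pose from where the row before left it, along the tool's axes as they then stand; what a row does not reach is not made up. A row lasts 1/10 s, in which the tool goes at most 50 mm and 8.59 degrees, less where a joint would pass 70% of its speed; a pose out of reach is approached as far as the arm can. A call with a gripper value outside its range is refused whole. "grip" is the closure, from 0 (fully open) to 1 (shut), set as the call begins (left out, the last holds). The fingers move at their own pace and stop on an object; the grip force is fixed at half the most. Time passes only in rows, so rows that do not move let the fingers close. It gives the time, the measured TCP pose, the force, the opening and the grip force at its end, in the units of the state.
- arm.state(): the state, without advancing time (a new reading comes with each control period).
- arm.read_camera(name): name is "scene" or "top" or "wrist"; returns a dict with "frame" (420x560x3 uint8, red, green, blue), "depth" (420x560 float32, m along the optical axis (not along the pixel's ray), 0 where there is no reading), "mtx" (3x3 intrinsics, pixels), "view" (4x4, takes a point from world to camera coordinates). Camera axes: x right, y up, looking along -z (the intrinsics and any distortion apply to the point x, -y, -z); pixel columns grow to the right and rows downward; lengths in m; the calibration is good to about 2 mm. A picture is of the moment at which its call begins.
- arm.finish_job(): hands the job in; it is judged then, once.
The state is a dict: "t": time; "joint_positions": joint angles; "qd": joint speeds; "effort": joint torques, N m; "tcp_pos": TCP position; "orientation": TCP orientation; "force": force on the tool from outside, world axes, zero at the start; "ft_torque": the same for the moment, N m; "opening": opening from 0.0 (shut) to 1.0 (fully open); "finger_force": force on a finger pad.
Only numpy, scipy, OpenCV 4.12 (cv2) and the standard library are available. Lean on these libraries where they do the work, as an engineer would, in place of code of your own. Each camera call takes 0.05 s, during which the arm holds its last target. There are 200 camera calls.

## Working session

There is one attempt and no reset: what is moved stays moved. The work goes in short steps, Python scripts to look and compute and a tool call to move; the robot and the scene stay as the last step left them, time stands still between calls to the robot, and variables do not carry over. Pictures are saved under pics/ and viewed, at most 13 in all, crops included, and the job is handed in when it is done.

Besides the shell and the picture viewer there is one more tool, called after "Call:" in YAML: its name, and indented under it one key for each argument. play_rows: Moves the arm, as the interface text tells. Its arguments: {"type":"object","properties":{"xyz":{"type":"array","items":{"type":"array","items":{"type":"number"}}},"dr":{"type":"array","items":{"type":"array","items":{"type":"number"}}},"grip":{"type":"number"}},"required":["xyz","dr"]}

```bash
mkdir -p pics
python3 - <<'E'
from cell import arm
import cv2,numpy as np,pickle
d={}
for n in("top","scene"):
    c=arm.read_camera(n);d[n]=c
    cv2.imwrite(f"pics/{n}0.png",c["frame"][:,:,::-1])
    print(n,c["mtx"],c["view"],c.keys())
pickle.dump(d,open("d0.pkl","wb"))
print(arm.state(),arm.grip_depth)
E
```

```text
top [[399.9648485    0.         276.24139319]
 [  0.         399.9648485  200.53708526]
 [  0.           0.           1.        ]] [[-0.00821674 -0.99990454 -0.01110807 -0.06247937]
 [ 0.99636874 -0.0091281   0.08465233 -0.58154355]
 [-0.08474564 -0.01037217  0.99634863 -0.87347842]
 [ 0.          0.          0.          1.        ]] dict_keys(['frame', 'depth', 'mtx', 'view'])
scene [[412.4561765    0.         282.77351282]
 [  0.         412.4561765  210.04105068]
 [  0.           0.           1.        ]] [[ 0.37437593  0.9272615   0.00536445 -0.14775007]
 [-0.62768632  0.24915763  0.73751635  0.32584796]
 [ 0.68253392 -0.27947556  0.67530797 -1.2840057 ]
 [ 0.          0.          0.          1.        ]] dict_keys(['frame', 'depth', 'mtx', 'view'])
{'t': 0.1, 'joint_positions': array([-1.32110931e+00,  2.45761165e-01,  1.55892682e+00,  5.90889483e-06,
        1.33872400e+00, -1.74091441e-01]), 'qd': array([ 0.00067272, -0.00025159, -0.00312004, -0.0007779 ,  0.00128955,
       -0.00066054]), 'effort': array([ 1.15257040e-03, -4.30667531e+01, -3.27129114e+01, -1.29576065e-04,
        2.82451911e-03,  9.06083208e-07]), 'tcp_pos': array([ 0.26716575, -0.59198307,  0.23026104]), 'orientation': array([ 9.77635080e-01,  2.10306496e-01, -3.15026345e-05, -9.09125725e-04]), 'force': array([-0.05886796, -0.23707818, -0.54936143]), 'ft_torque': array([ 0.016245  ,  0.01329949, -0.00783662]), 'finger_force': 0.0, 'opening': 0.9966742652473324} 0.0187
```

View pics/top0.png

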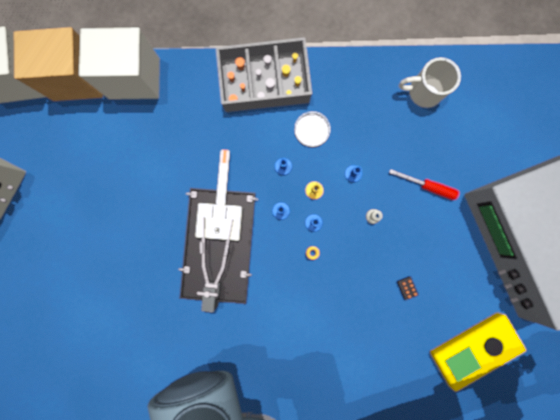

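View pics/scene0.png

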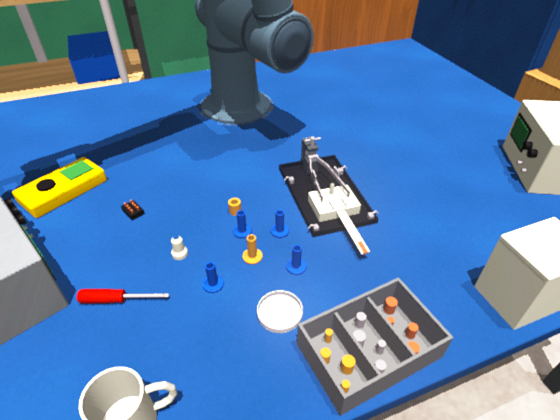

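The ferrule is brass/yellow at top (314,190), scene (252,250). Could be mistaken for it: four blue look-alikes at top (283,166), (354,173), (281,211), (314,223), the brass bush at (313,253) and the white cap at (374,216). I choose (314,190) because it is brass with a flange and a tall neck. The tray is at about (218,245).

```bash
cat > h.py <<'E'
import numpy as np,cv2
def ray(c,uv):
    K=c["mtx"];V=c["view"];R=V[:3,:3];t=V[:3,3]
    p=np.linalg.inv(K)@np.array([uv[0],uv[1],1.]);d=R.T@np.array([p[0],-p[1],-p[2]]);return -R.T@t,d
def onz(c,uv,z):
    o,d=ray(c,uv);return o+d*(z-o[2])/d[2]
def proj(c,P):
    q=c["view"][:3,:3]@np.asarray(P,float)+c["view"][:3,3];p=c["mtx"]@np.array([q[0],-q[1],-q[2]]);return p[:2]/p[2]
def cloud(c):
    H,W=c["depth"].shape;u,v=np.meshgrid(np.arange(W),np.arange(H));z=c["depth"];K=c["mtx"]
    q=np.stack([(u-K[0,2])/K[0,0]*z,-(v-K[1,2])/K[1,1]*z,-z],-1)
    return (q-c["view"][:3,3])@c["view"][:3,:3]
E
python3 - <<'E'
import pickle,cv2,numpy as np
from h import *
d=pickle.load(open("d0.pkl","rb"))
for n,box in(("top",(295,170,40,40)),("scene",(235,225,35,45))):
    c=d[n];x,y,w,h=box
    hsv=cv2.cvtColor(c["frame"],cv2.COLOR_RGB2HSV)
    m=cv2.inRange(hsv,(8,90,90),(35,255,255));k=np.zeros_like(m);k[y:y+h,x:x+w]=m[y:y+h,x:x+w]
    P=cloud(c)[(k>0)&(c["depth"]>0)]
    low=P[(P[:,2]<.012)];top=P[P[:,2]>.048]
    print(n,cv2.boundingRect(k),"low",(low.min(0)+low.max(0))/2,len(low),"top",(top.min(0)+top.max(0))/2 if len(top) else 0,len(top),P[:,2].max())
    # tray
    C=cloud(c);roi=np.zeros_like(m);
    if n=="top": roi[180:315,170:265]=1
    else: roi[130:255,270:390]=1
    blk=((hsv[...,2]<75)&(hsv[...,1]<120)&(roi>0)&(C[...,2]<.02)).astype(np.uint8)
    blk=cv2.morphologyEx(blk,cv2.MORPH_OPEN,np.ones((3,3)))
    pts=C[blk>0]; pts=pts[pts[:,2]>-.01]
    r=cv2.minAreaRect((pts[:,:2]*1000).astype(np.float32));print("tray",r,len(pts))
    wh=((hsv[...,2]>130)&(hsv[...,1]<60)&(roi>0)&(C[...,2]>.022)&(C[...,2]<.034))
    pw=C[wh];r=cv2.minAreaRect((pw[:,:2]*1000).astype(np.float32));print("white",r,len(pw),np.median(pw[:,2]))
a=d["top"]["frame"][180:320,170:340,::-1];a=cv2.resize(a,None,fx=3.5,fy=3.5,interpolation=2)
s=d["scene"]["frame"][130:270,220:390,::-1];
cv2.imwrite("pics/c1.png",cv2.resize(np.hstack([d["top"]["frame"][180:320,170:340,::-1],s]),None,fx=2.3,fy=2.3,interpolation=2))
E
```

```text
top (306, 182, 17, 17) low [ 0.60601597 -0.15426605  0.00514737] 155 top [ 0.60598798 -0.15462271  0.0533208 ] 32 0.057988898656510704
tray ((399.1945495605469, 96.37458801269531), (102.1395263671875, 77.22393035888672), 80.93939208984375) 124
white ((515.6158447265625, 64.31146240234375), (151.06922912597656, 227.20648193359375), 86.71647644042969) 1550 0.029023404829352728
scene (243, 234, 19, 30) low [ 0.58743922 -0.15071394  0.00464643] 180 top [ 0.60919461 -0.1530572   0.0523517 ] 56 0.05663079736413105
tray ((485.65924072265625, 67.61144256591797), (150.39849853515625, 252.26425170898438), 85.14543914794922) 2270
white ((551.574462890625, 60.93614959716797), (149.62757873535156, 299.1448059082031), 85.11397552490234) 1324 0.028367800605837053
```

View pics/c1.png

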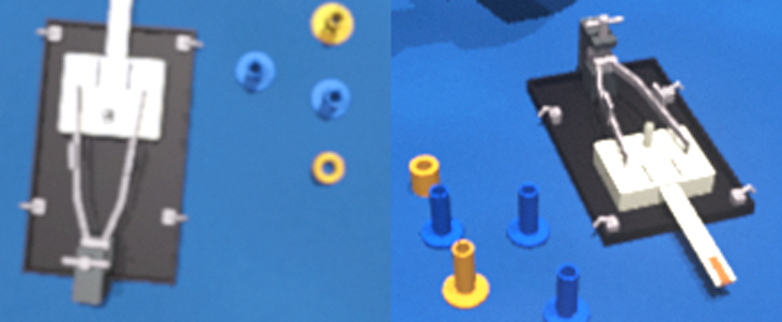

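The crop confirms the choice: the yellow brass flanged tube is at crop (332,22), the two blue look-alikes and the plain ring sit apart from it, and the tray, tweezers and spigot are clear. I turn the tool to the tray's yaw (about -0.085) first, then travel.

Call:
play_rows:
  xyz:
    - [0,0,0]
    - [0,0,0]
    - [0,0,0]
    - [0,0,0]
  dr:
    - [0,0,0.127]
    - [0,0,0.127]
    - [0,0,0.127]
    - [0,0,0.128]
  grip: 0

```text
t: 0.5
tcp_pos: [0.2672, -0.5922, 0.2307]
orientation: [0.999, -0.045, -0.0, -0.001]
force: [0.5, -0.3, -0.9]
opening: 0.998
finger_force: 0.0
```

Call:
play_rows:
  xyz:
    - [0,-0.048,0]
    - [0,-0.048,0]
    - [0,-0.048,0]
    - [0,-0.048,0]
    - [0,-0.048,0]
    - [0,-0.048,0]
    - [0.033,-0.03,0]
    - [0.033,-0.03,0]
    - [0.033,-0.03,0]
    - [0.033,-0.03,0]
    - [0.033,-0.03,0]
    - [0.033,-0.03,0]
  dr:
    - [0,0,0]
    - [0,0,0]
    - [0,0,0]
    - [0,0,0]
    - [0,0,0]
    - [0,0,0]
    - [0,0,0]
    - [0,0,0]
    - [0,0,0]
    - [0,0,0]
    - [0,0,0]
    - [0,0,0]

```text
t: 1.7
tcp_pos: [0.5055, -0.1414, 0.2309]
orientation: [0.999, -0.042, -0.0, -0.0]
force: [0.1, -0.4, -0.1]
opening: 1.0
finger_force: 0.0
```

Call:
play_rows:
  xyz:
    - [0.03,0,0]
    - [0.02,0,0]
    - [0,0,0]
    - [0,0,0]
  dr:
    - [0,0,0]
    - [0,0,0]
    - [0,0,0]
    - [0,0,0]

```text
t: 2.1
tcp_pos: [0.5536, -0.1471, 0.2306]
orientation: [0.999, -0.042, -0.001, -0.0]
force: [-0.1, 0.5, -0.2]
opening: 1.0
finger_force: 0.0
```

Run:
```python
from cell import arm
import cv2,pickle,numpy as np
from h import *
c=arm.read_camera("wrist");pickle.dump(c,open("w1.pkl","wb"));s=arm.state();print(s["t"],s["tcp_pos"],s["orientation"],s["joint_positions"])
cv2.imwrite("pics/w1.png",c["frame"][:,:,::-1]);print(c["view"],proj(c,[.606,-.154,.006]),proj(c,[.606,-.154,.056]))
```

```text
2.15 [ 0.55331683 -0.14721489  0.23075257] [ 9.99087172e-01 -4.27120148e-02 -6.75768994e-04 -2.25534173e-04] [-4.57923740e-01  6.67385684e-02  1.75882663e+00 -1.36795140e-04
  1.31744611e+00  1.19835701e+00]
[[-8.44196007e-02 -9.96430231e-01 -3.54531842e-04 -1.01978154e-01]
 [ 9.57282570e-01 -8.10041690e-02 -2.77575945e-01 -5.05382092e-01]
 [ 2.76556344e-01 -2.37722376e-02  9.60703632e-01 -5.35054008e-01]
 [ 0.00000000e+00  0.00000000e+00  0.00000000e+00  1.00000000e+00]] [284.10519488 131.41454583] [284.13216206 134.10375111]
```

View pics/w1.png

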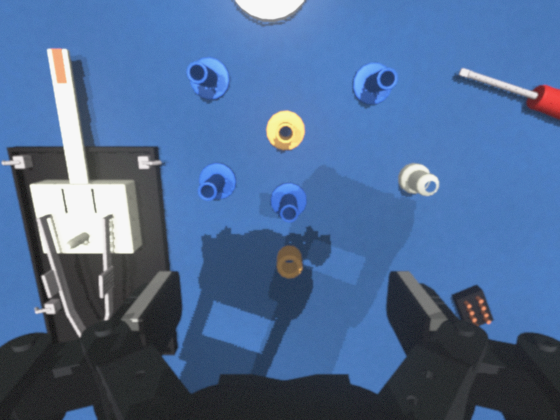

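Wrist view: brass ferrule at (286,131), the blue ones around it; the tray at left with the block's corners near (35,183), (134,180), (140,250), the marks near (65,200) and (93,200) and the spigot near (78,241).

Run:
```python
import pickle
from h import *
c=pickle.load(open("w1.pkl","rb"));hsv=cv2.cvtColor(c["frame"],cv2.COLOR_RGB2HSV);C=cloud(c)
m=cv2.inRange(hsv,(8,90,90),(35,255,255));k=np.zeros_like(m);k[100:160,255:315]=m[100:160,255:315]
x,y,w,h=cv2.boundingRect(k);print((x,y,w,h),onz(c,(x+w/2-.5,y+h/2-.5),.006))
P=C[k>0];t=P[P[:,2]>.05];l=P[P[:,2]<.012];print("top",(t.min(0)+t.max(0))/2,"low",(l.min(0)+l.max(0))/2)
# block edges by pixels fit
wh=((hsv[...,2]>140)&(hsv[...,1]<60)&(abs(C[...,2]-.03)<.006)).astype(np.uint8);wh[:,150:]=0;wh[:165]=0
pts=cv2.findNonZero(wh);print(cv2.minAreaRect(pts))
Q=np.array([onz(c,p,.03)[:2]*1000 for p in pts[:,0]],np.float32)
# remove blade: project along yaw
r=cv2.minAreaRect(Q);print(r);print(np.median(C[wh>0][:,2]))
sp=(C[...,2]>.052)&(C[...,2]<.065);sp[:,150:]=0;sp[:225]=0;sp[262:]=0;sp[:,:62]=0;sp[:,97:]=0
print("spigot top",C[sp].mean(0),sp.sum(),(C[sp].min(0)),C[sp].max(0))
cv2.imwrite("pics/w1c.png",cv2.resize(c["frame"][130:310,0:180,::-1],None,fx=3.3,fy=3.3,interpolation=cv2.INTER_CUBIC))
```

```text
(267, 111, 37, 39) [ 0.60733668 -0.15503844  0.006     ]
top [ 0.61074481 -0.15479328  0.21204531] low [ 0.60716561 -0.15496856  0.00525229]
((82.81602478027344, 237.73727416992188), (146.63084411621094, 101.53844451904297), 87.69093322753906)
((505.89556884765625, 68.19758605957031), (106.48475646972656, 177.2513885498047), 75.8729248046875)
0.030493309061300593
spigot top [0.52016502 0.06086841 0.05688654] 86 [0.51439203 0.05801857 0.05203706] [0.52395816 0.06639809 0.06236317]
```

View pics/w1c.png

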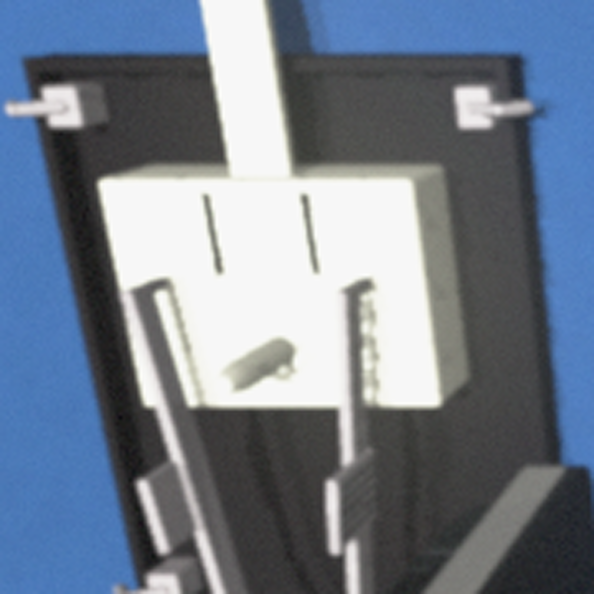

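The crop shows the block's front corners at wrist px (29.7,184.5) and (125.5,184.5), the rear right at (133.6,253.3), and the tweezers open beside the spigot. Now the grasp: go over the ferrule, go down, close.

Call:
play_rows:
  xyz:
    - [0.027,0.0015,0]
    - [0.027,0.0015,0]
    - [0,0,0.04]
    - [0,0,0.04]
    - [0,0,0.04]
    - [0,0,0.03]
    - [0,0,0.02]
    - [0,0,0.015]
    - [0,0,0.01]
    - [0,0,0.002]
    - [0,0,0]
    - [0,0,0]
  dr:
    - [0,0,0]
    - [0,0,0]
    - [0,0,0]
    - [0,0,0]
    - [0,0,0]
    - [0,0,0]
    - [0,0,0]
    - [0,0,0]
    - [0,0,0]
    - [0,0,0]
    - [0,0,0]
    - [0,0,0]

```text
t: 3.35
tcp_pos: [0.6087, -0.1553, 0.0356]
orientation: [0.999, -0.043, 0.001, 0.0]
force: [-0.5, -0.2, 0.4]
opening: 0.998
finger_force: 0.0
```

Call:
play_rows:
  xyz:
    - [0,0,0]
    - [0,0,0]
    - [0,0,0]
    - [0,0,0]
    - [0,0,0]
    - [0,0,0]
    - [0,0,0]
    - [0,0,0]
    - [0,0,0]
    - [0,0,0]
  dr:
    - [0,0,0]
    - [0,0,0]
    - [0,0,0]
    - [0,0,0]
    - [0,0,0]
    - [0,0,0]
    - [0,0,0]
    - [0,0,0]
    - [0,0,0]
    - [0,0,0]
  grip: 1

```text
t: 4.35
tcp_pos: [0.6078, -0.1549, 0.0343]
orientation: [0.999, -0.043, 0.0, 0.0]
force: [0.5, -0.4, -0.0]
opening: 0.185
finger_force: 58.5
```

Call:
play_rows:
  xyz:
    - [0,0,-0.02]
    - [0,0,-0.04]
    - [0,0,-0.04]
    - [0,0,-0.04]
    - [0,0,-0.04]
    - [0,0,0]
  dr:
    - [0,0,0]
    - [0,0,0]
    - [0,0,0]
    - [0,0,0]
    - [0,0,0]
    - [0,0,0]

```text
t: 4.95
tcp_pos: [0.611, -0.1563, 0.2218]
orientation: [0.999, -0.043, 0.006, 0.002]
force: [1.3, -0.8, 0.2]
opening: 0.185
finger_force: 58.6
```

Run:
```python
import pickle
from h import *
c=pickle.load(open("w1.pkl","rb"))
for n,p,z in(("FL",(29.7,184.5),.03),("FR",(125.5,184.5),.03),("RR",(133.6,253.3),.03),("mLf",(62.1,189.1),.03),("mLn",(67,212.4),.03),("mRf",(91.8,189.1),.03),("mRn",(96.1,212.4),.03)):
    print(n,onz(c,p,z)[:2].round(4))
```

```text
FL [0.5769 0.1054]
FR [0.5688 0.0093]
RR [0.4946 0.0164]
mLf [0.5695 0.0741]
mLn [0.5451 0.0755]
mRf [0.567  0.0442]
mRn [0.5426 0.0456]
```

Call:
play_rows:
  xyz:
    - [-0.009,-0.0174,0]
    - [-0.018,-0.0348,0]
    - [-0.018,-0.0348,0]
    - [-0.018,-0.0348,0]
    - [-0.018,-0.0348,0]
    - [-0.018,-0.0348,0]
    - [-0.009,-0.0174,0]
    - [0,0,0.02]
    - [0,0,0.02]
    - [0,0,0]
    - [0,0,0]
    - [0,0,0]
  dr:
    - [0,0,0]
    - [0,0,0]
    - [0,0,0]
    - [0,0,0]
    - [0,0,0]
    - [0,0,0]
    - [0,0,0]
    - [0,0,0]
    - [0,0,0]
    - [0,0,0]
    - [0,0,0]
    - [0,0,0]

```text
t: 6.15
tcp_pos: [0.5185, 0.0621, 0.1751]
orientation: [0.999, -0.043, 0.001, 0.0]
force: [0.7, -0.1, -1.0]
opening: 0.183
finger_force: 58.7
```

Run:
```python
from cell import arm
import pickle
from h import *
d={}
for n in("wrist","scene","top"):d[n]=arm.read_camera(n)
pickle.dump(d,open("d2.pkl","wb"));s=arm.state();print(s["t"],s["tcp_pos"],s["orientation"])
cv2.imwrite("pics/d2.png",np.hstack([cv2.resize(d["wrist"]["frame"][:,:,::-1],(480,360)),cv2.resize(d["scene"]["frame"][110:250,270:390,::-1],(309,360),interpolation=2)]))
for n in d: print(n,proj(d[n],[.5183,.0625,.03]),proj(d[n],[.5183,.0625,.061]),proj(d[n],s["tcp_pos"]))
```

```text
6.3 [0.51858423 0.06214082 0.17527211] [ 9.99086315e-01 -4.27293097e-02  8.60294833e-04  2.32386522e-05]
wrist [280.78903744 200.15105981] [280.45755528 209.64608106] [278.88316302 275.179864  ]
scene [329.20370127 193.04573072] [330.35158931 182.25086887] [334.98926992 137.85953598]
top [217.89424358 228.97837162] [215.63138798 228.77874321] [205.85991662 227.74472721]
```

View pics/d2.png

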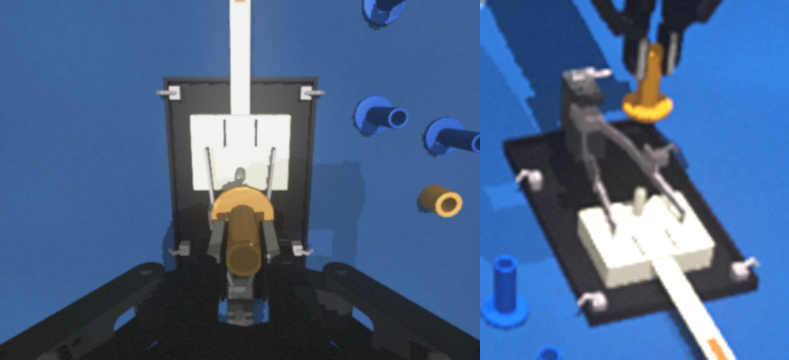

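The wrist view shows the ferrule held upright, its flange around view px (242,205), the spigot at (240,175) in line with it, and the block and both marks square to the view. Next I measure the flange against the spigot.

Run:
```python
import pickle
from h import *
d=pickle.load(open("d2.pkl","rb"));c=d["wrist"]
yaw=-.086;ex=np.array([np.cos(yaw),np.sin(yaw)]);ey=np.array([-ex[1],ex[0]])
g=cv2.cvtColor(c["frame"],cv2.COLOR_RGB2GRAY);hsv=cv2.cvtColor(c["frame"],cv2.COLOR_RGB2HSV);C=cloud(c)
br=cv2.inRange(hsv,(8,90,60),(35,255,255));br[:200]=0;br[:,:235]=0;br[:,330:]=0
x,y,w,h=cv2.boundingRect(br);print("brass",(x,y,w,h))
# flange underside z; front edge & lateral extremes
z=.1752-.034+.0
row=[(np.where(r)[0].min(),np.where(r)[0].max(),i) for i,r in enumerate(br) if r.any()]
wd=max(row,key=lambda r:r[1]-r[0]);print("widest",wd)
P=C[(br>0)];P=P[(P[:,2]<z+.012)&(P[:,2]>z-.01)];print("flange z",np.percentile(P[:,2],[5,50,95]))
print("front edge",onz(c,(x+w/2-.5,y),z)[:2]-.02*ex, "lat",onz(c,((wd[0]+wd[1])/2,wd[2]),z+.006))
# block white
wh=(g>150)&(hsv[...,1]<70);wh[:125]=0;wh[225:]=0;wh[:,:215]=0;wh[:,350:]=0
fr=[];
for u in list(range(228,262))+list(range(298,332)):
    v=np.where(wh[:,u])[0]
    if len(v):fr.append(onz(c,(u,v.min()-.5),.03)[:2])
fr=np.array(fr);a=np.polyfit(fr[:,1],fr[:,0],1);print("front yaw",-np.arctan(-a[0]) if 0 else -np.arctan(a[0]))
L=[];R=[]
for v in range(142,215):
    q=np.where(wh[v])[0]
    if len(q):L.append(onz(c,(q.min()-.5,v),.03)[:2]);R.append(onz(c,(q.max()+.5,v),.03)[:2])
L=np.array(L);R=np.array(R)
for E in(L,R):
    print("side yaw",np.arctan(np.polyfit(E[:,0],E[:,1],1)[0]),"ey",np.median(E@ey))
lat=(np.median(L@ey)+np.median(R@ey))/2;F=np.median(fr@ex)
print("seat",(F-.055)*ex+lat*ey)
sp=g[190:216,268:294];print(sp[::2,::2])
```

```text
brass (246, 216, 75, 107)
widest (np.int64(246), np.int64(320), 248)
flange z [0.14605223 0.14762005 0.14910764]
front edge [0.51637349 0.06054225] lat [0.52050785 0.06016777 0.1472    ]
front yaw -0.08484521874010754
side yaw -0.0843236432971437 ey 0.1552912891376918
side yaw -0.0903703116836901 ey 0.05944936953904475
seat [0.51965798 0.06296752]
[[242 242 242 242 242 242 242 242 242 242 242 242 241]
 [242 242 242 242 242 242 242 242 242 242 242 241 235]
 [242 242 242 242 241 232 220 234 240 242 242 239 232]
 [242 242 242 241 212 157 148 152 200 237 239 233 233]
 [242 242 242 235 152 146 150 147 148 215 232 230 231]
 [242 242 241 214 146 151 154 150 141 196 230 231 232]
 [242 242 240 173 148 159 162 153 144 192 230 230 231]
 [242 242 239 163 155 170 175 164 150 191 229 231 231]
 [242 239 234 155 164 192 175 166 150 191 229 230 230]
 [232 230 223 146 164 174 142 141 142 207 230 228 229]
 [227 226 215 158 127 127 129 131 155 222 230 229 229]
 [158 153 130 127 124 122 125 137 213 227 228 229 230]
 [126 127 129 128 128 125 124 141 199 160 208 228 228]]
```

Call:
play_rows:
  xyz:
    - [0,0,0.02]
    - [0,0,0.025]
    - [0,0,0.02]
    - [0,0,0.005]
    - [0,0,0]
    - [0,0,0]
    - [0,0,0]
    - [0,0,0]
  dr:
    - [0,0,0]
    - [0,0,0]
    - [0,0,0]
    - [0,0,0]
    - [0,0,0]
    - [0,0,0]
    - [0,0,0]
    - [0,0,0]

```text
t: 7.1
tcp_pos: [0.5187, 0.0623, 0.1054]
orientation: [0.999, -0.043, 0.001, 0.0]
force: [-0.0, -0.3, -0.7]
opening: 0.186
finger_force: 58.7
```

Run:
```python
from cell import arm
import pickle
from h import *
d={}
for n in("wrist","scene","top"):d[n]=arm.read_camera(n)
pickle.dump(d,open("d3.pkl","wb"));s=arm.state();tcp=s["tcp_pos"];print(s["t"],tcp,s["orientation"],s["force"])
c=d["wrist"];hsv=cv2.cvtColor(c["frame"],cv2.COLOR_RGB2HSV)
br=cv2.inRange(hsv,(8,90,60),(35,255,255));br[:160]=0;br[:,:200]=0;br[:,360:]=0
print("brass",cv2.boundingRect(br))
row=[(np.where(r)[0].min(),np.where(r)[0].max(),i) for i,r in enumerate(br) if r.any()]
wd=max(row,key=lambda r:r[1]-r[0]);print("lat",wd,onz(c,((wd[0]+wd[1])/2,wd[2]),tcp[2]-.031))
a=c["frame"][100:340,160:400,::-1];
b=d["scene"]["frame"][120:240,270:390,::-1]
cv2.imwrite("pics/d3.png",np.hstack([cv2.resize(a,(400,400),interpolation=2),cv2.resize(b,(400,400),interpolation=2)]))
```

```text
7.25 [0.51821647 0.06234922 0.10479563] [ 9.99093923e-01 -4.25574856e-02  4.40269289e-04  1.66937379e-05] [ 0.74711441 -0.57837245 -0.28045501]
brass (245, 216, 75, 107)
lat (np.int64(245), np.int64(319), 252) [0.51700397 0.06118056 0.07379563]
```

View pics/d3.png

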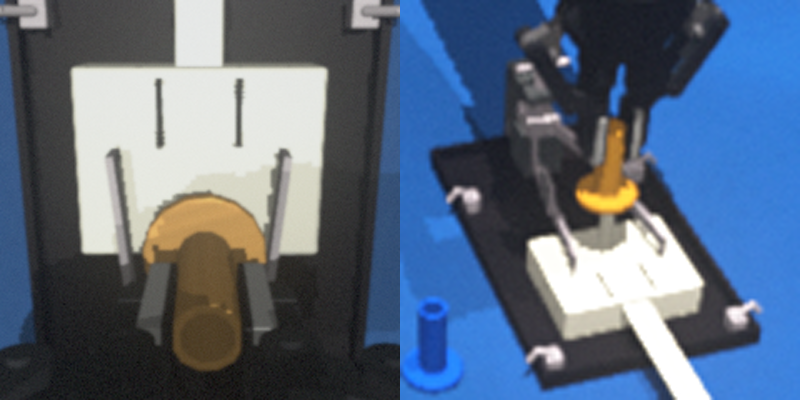

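The scene view shows the spigot directly under the flange, about 1.5 mm to the left of the ferrule. The wrist view agrees (flange centre column 282, block and mark centre 279.5). I nudge +x 1.5 mm and tool y -1.7 mm, then go down onto the taper.

Call:
play_rows:
  xyz:
    - [0.0015,-0.0017,0]
    - [0,0,0]
    - [0,0,0.005]
    - [0,0,0.005]
    - [0,0,0.005]
    - [0,0,0.004]
    - [0,0,0]
    - [0,0,0]
    - [0,0,0]
  dr:
    - [0,0,0]
    - [0,0,0]
    - [0,0,0]
    - [0,0,0]
    - [0,0,0]
    - [0,0,0]
    - [0,0,0]
    - [0,0,0]
    - [0,0,0]

```text
t: 8.15
tcp_pos: [0.5198, 0.0639, 0.0855]
orientation: [0.999, -0.043, 0.0, 0.0]
force: [0.1, -0.6, -1.0]
opening: 0.185
finger_force: 58.7
```

Run:
```python
from cell import arm
s=arm.state();print(s["t"],s["tcp_pos"],s["force"],s["ft_torque"])
```

```text
8.15 [0.51977582 0.06387318 0.08548299] [ 0.10796381 -0.55906663 -1.0390328 ] [-0.06314313  0.03019338  0.03371325]
```

On the spigot without contact force. Continuing down.

Call:
play_rows:
  xyz:
    - [0,0,0.004]
    - [0,0,0.004]
    - [0,0,0.004]
    - [0,0,0.004]
    - [0,0,0.002]
    - [0,0,0]
    - [0,0,0]
  dr:
    - [0,0,0]
    - [0,0,0]
    - [0,0,0]
    - [0,0,0]
    - [0,0,0]
    - [0,0,0]
    - [0,0,0]

```text
t: 8.85
tcp_pos: [0.5196, 0.0639, 0.0673]
orientation: [0.999, -0.043, 0.0, -0.0]
force: [-0.6, 1.3, -0.8]
opening: 0.188
finger_force: 58.7
```

Call:
play_rows:
  xyz:
    - [0,0,0.001]
    - [0,0,0.001]
    - [0,0,0.001]
    - [0,0,0]
    - [0,0,0]
  dr:
    - [0,0,0]
    - [0,0,0]
    - [0,0,0]
    - [0,0,0]
    - [0,0,0]

```text
t: 9.35
tcp_pos: [0.5197, 0.0639, 0.0644]
orientation: [0.999, -0.043, 0.0, -0.0]
force: [0.7, -1.4, -0.6]
opening: 0.186
finger_force: 58.7
```

Call:
play_rows:
  xyz:
    - [0,0,0.0007]
    - [0,0,0.0007]
    - [0,0,0]
    - [0,0,0]
  dr:
    - [0,0,0]
    - [0,0,0]
    - [0,0,0]
    - [0,0,0]

```text
t: 9.75
tcp_pos: [0.5202, 0.064, 0.0642]
orientation: [0.999, -0.043, 0.0, -0.0]
force: [-3.0, 0.5, 7.6]
opening: 0.185
finger_force: 59.4
```

Contact at 7.6 N at exactly the expected height (0.064): home. Press slightly more, release, and rise.

Call:
play_rows:
  xyz:
    - [0,0,0.0008]
    - [0,0,0]
    - [0,0,0]
  dr:
    - [0,0,0]
    - [0,0,0]
    - [0,0,0]

```text
t: 10.05
tcp_pos: [0.5204, 0.0641, 0.0642]
orientation: [0.999, -0.042, 0.0, -0.0]
force: [-5.2, 1.9, 14.0]
opening: 0.185
finger_force: 59.9
```

Call:
play_rows:
  xyz:
    - [0,0,0]
    - [0,0,0]
    - [0,0,0]
    - [0,0,0]
    - [0,0,0]
    - [0,0,0]
    - [0,0,0]
    - [0,0,0]
    - [0,0,0]
    - [0,0,0]
  dr:
    - [0,0,0]
    - [0,0,0]
    - [0,0,0]
    - [0,0,0]
    - [0,0,0]
    - [0,0,0]
    - [0,0,0]
    - [0,0,0]
    - [0,0,0]
    - [0,0,0]
  grip: 0

```text
t: 11.05
tcp_pos: [0.5196, 0.0639, 0.0621]
orientation: [0.999, -0.043, 0.0, -0.0]
force: [-0.1, -0.3, 0.9]
opening: 0.996
finger_force: 0.0
```

Call:
play_rows:
  xyz:
    - [0,0,-0.01]
    - [0,0,-0.02]
    - [0,0,-0.03]
    - [0,0,-0.03]
    - [0,0,-0.02]
    - [0,0,0]
    - [0,0,0]
    - [0,0,0]
  dr:
    - [0,0,0]
    - [0,0,0]
    - [0,0,0]
    - [0,0,0]
    - [0,0,0]
    - [0,0,0]
    - [0,0,0]
    - [0,0,0]

```text
t: 11.85
tcp_pos: [0.5186, 0.064, 0.1707]
orientation: [0.999, -0.043, -0.001, -0.0]
force: [-0.2, -0.7, -0.7]
opening: 0.998
finger_force: 0.0
```

Run:
```python
from cell import arm
import pickle
from h import *
d={}
for n in("wrist","scene","top"):d[n]=arm.read_camera(n)
pickle.dump(d,open("d4.pkl","wb"));s=arm.state();print(s["t"],s["tcp_pos"],s["orientation"],s["force"])
c=d["wrist"];C=cloud(c);hsv=cv2.cvtColor(c["frame"],cv2.COLOR_RGB2HSV)
br=cv2.inRange(hsv,(8,90,60),(35,255,255));br[:,:220]=0;br[:,340:]=0
print(cv2.boundingRect(br));P=C[br>0];P=P[P[:,2]>.0];print(np.percentile(P[:,2],[2,25,50,75,98]))
cv2.imwrite("pics/d4.png",np.hstack([cv2.resize(c["frame"][:,:,::-1],(480,360)),cv2.resize(d["scene"]["frame"][110:250,270:390,::-1],(309,360),interpolation=2)]))
```

```text
12.0 [0.51876118 0.06397218 0.17070473] [ 9.99091807e-01 -4.25892766e-02 -1.30775702e-03 -7.11316126e-05] [ 0.88955987 -0.14479755 -0.38121506]
(260, 178, 46, 54)
[0.03500778 0.03648436 0.03749651 0.07262277 0.08732149]
```

View pics/d4.png

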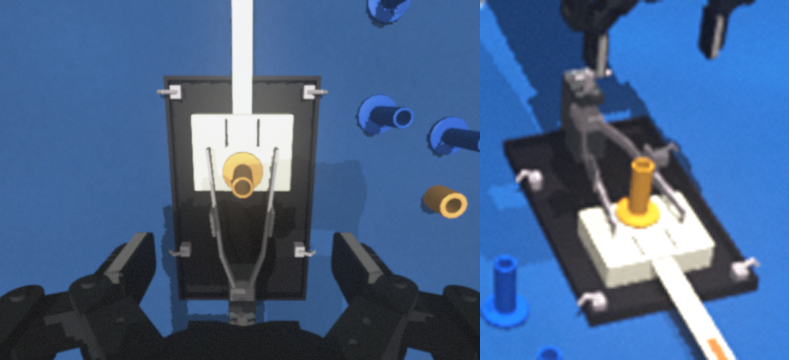

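Ferrule is home: flange top at z 0.0365, top at 0.087, seen upright at view px (242,172). The tweezers are open either side of it. Now to the squeeze point, 40 mm back along the tray's x.

Call:
play_rows:
  xyz:
    - [-0.02,0,0]
    - [-0.02,0,0]
    - [0,0,0.03]
    - [0,0,0.035]
    - [0,0,0.03]
    - [0,0,0.02]
    - [0,0,0.015]
    - [0,0,0.006]
    - [0,0,0]
    - [0,0,0]
  dr:
    - [0,0,0]
    - [0,0,0]
    - [0,0,0]
    - [0,0,0]
    - [0,0,0]
    - [0,0,0]
    - [0,0,0]
    - [0,0,0]
    - [0,0,0]
    - [0,0,0]

```text
t: 13.0
tcp_pos: [0.4802, 0.0673, 0.0366]
orientation: [0.999, -0.043, 0.0, 0.0]
force: [0.8, -0.0, 0.8]
opening: 1.0
finger_force: 0.0
```

Call:
play_rows:
  xyz:
    - [0,0,0]
    - [0,0,0]
    - [0,0,0]
    - [0,0,0]
    - [0,0,0]
    - [0,0,0]
  dr:
    - [0,0,0]
    - [0,0,0]
    - [0,0,0]
    - [0,0,0]
    - [0,0,0]
    - [0,0,0]
  grip: 0.42

```text
t: 13.6
tcp_pos: [0.481, 0.0674, 0.0374]
orientation: [0.999, -0.043, 0.001, -0.0]
force: [-0.9, 1.2, 5.3]
opening: 0.58
finger_force: 4.4
```

Run:
```python
from cell import arm
import pickle
from h import *
c=arm.read_camera("wrist");pickle.dump(c,open("w5.pkl","wb"));s=arm.state();print(s["t"],s["tcp_pos"],s["force"],s["opening"],s["finger_force"])
cv2.imwrite("pics/w5.png",c["frame"][:,:,::-1])
ex=np.array([np.cos(.0855),-np.sin(.0855),0]);ey=np.array([-ex[1],ex[0],0]);T=np.array([.5196,.0639,0])-.02*ex
for n,p in(("markL",(47,15,30)),("markR",(47,-15,30)),("mLf",(71,15,30)),("tipLrest",(47,30,33))):print(n,proj(c,T+p[0]/1e3*ex+p[1]/1e3*ey+[0,0,p[2]/1e3]))
```

```text
13.65 [0.48101362 0.06741512 0.03742824] [0.41089064 1.48543641 5.87210482] 0.5790193533154184 4.396274018799886
markL [243.48326168 124.5871243 ]
markR [314.74285497 124.64215068]
mLf [241.63198136  62.95329176]
tipLrest [206.32136506 124.73776064]
```

View pics/w5.png

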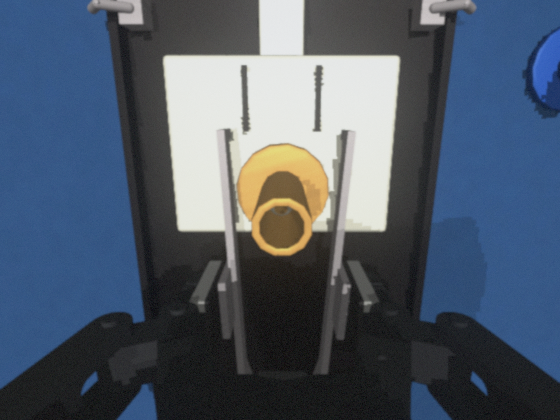

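The wrist view shows both fingers on the thumb plates, tips at about (225,131) and (348,131), marks at columns 245 and 318, ferrule between. Squeezing further.

Call:
play_rows:
  xyz:
    - [0,0,0]
    - [0,0,0]
    - [0,0,0]
    - [0,0,0]
    - [0,0,0]
  dr:
    - [0,0,0]
    - [0,0,0]
    - [0,0,0]
    - [0,0,0]
    - [0,0,0]
  grip: 0.52

```text
t: 14.15
tcp_pos: [0.4816, 0.0675, 0.0379]
orientation: [0.999, -0.043, 0.002, -0.0]
force: [-0.2, 2.9, 7.9]
opening: 0.484
finger_force: 7.5
```

```bash
cat > m.py <<'E'
from cell import arm
import sys,pickle
from h import *
c=arm.read_camera("wrist");s=arm.state();print(s["t"],s["tcp_pos"],s["force"].round(1),round(s["opening"],3),s["finger_force"])
g=cv2.cvtColor(c["frame"],cv2.COLOR_RGB2GRAY).astype(int)
cv2.imwrite("pics/m.png",cv2.resize(c["frame"][55:205,190:380,::-1],None,fx=4,fy=4,interpolation=2))
ey=np.array([np.sin(.0855),np.cos(.0855)])
for r in(90,110):
    for lo,hi in((225,262),(300,335)):
        q=np.clip(200-g[r-8:r+8,lo:hi].mean(0),0,None);q[q<30]=0
        u=(q*np.arange(lo,hi)).sum()/q.sum();print("mark",r,u.round(1),((onz(c,(u,r),.03)[:2]@ey)*1000).round(2))
for r in(136,142,148,156):
    print(r,g[r,212:272].tolist(),"|",g[r,300:362].tolist())
pickle.dump(c,open("wm.pkl","wb"))
E
python3 m.py
```

```text
14.2 [0.48153941 0.06746688 0.03787015] [0.2 1.9 6.8] 0.48 7.45372049510479
mark 90 244.6 122.29
mark 90 317.7 92.22
mark 110 245.4 122.2
mark 110 317.5 92.07
136 [232, 231, 231, 231, 232, 232, 231, 230, 230, 232, 232, 232, 231, 231, 233, 231, 232, 231, 231, 232, 232, 231, 224, 214, 207, 208, 205, 206, 203, 198, 168, 123, 99, 94, 113, 169, 208, 218, 218, 217, 218, 216, 218, 217, 221, 227, 230, 231, 231, 232, 231, 232, 231, 231, 231, 232, 231, 231, 232, 232] | [232, 231, 232, 232, 231, 231, 231, 230, 232, 232, 231, 231, 232, 231, 231, 231, 231, 231, 231, 232, 231, 226, 193, 154, 125, 100, 92, 94, 111, 154, 190, 202, 206, 205, 205, 205, 210, 220, 228, 232, 231, 231, 232, 230, 232, 232, 232, 230, 232, 232, 232, 231, 231, 231, 231, 232, 231, 231, 231, 231, 232, 231]
142 [231, 232, 232, 231, 231, 232, 232, 232, 232, 231, 232, 232, 232, 231, 232, 231, 232, 230, 232, 232, 232, 231, 226, 215, 208, 204, 207, 204, 203, 200, 178, 137, 100, 98, 112, 140, 190, 213, 218, 219, 219, 222, 223, 223, 225, 228, 232, 232, 231, 231, 231, 231, 232, 232, 231, 231, 232, 232, 232, 231] | [232, 232, 232, 230, 
[... 823 characters left out ...]
32, 232, 232, 231, 232, 231, 231, 231, 231, 232, 232, 232, 231, 232, 231, 231, 231]
156 [231, 231, 229, 230, 232, 231, 231, 232, 231, 232, 231, 231, 231, 232, 230, 232, 231, 232, 232, 231, 231, 231, 229, 221, 208, 201, 199, 201, 202, 201, 192, 149, 110, 124, 184, 213, 217, 216, 205, 183, 160, 165, 182, 193, 194, 199, 199, 202, 203, 205, 207, 206, 206, 206, 205, 205, 205, 203, 202, 205] | [204, 206, 208, 207, 208, 205, 205, 201, 199, 190, 180, 167, 170, 189, 216, 227, 231, 224, 194, 159, 150, 148, 148, 147, 143, 118, 97, 112, 158, 186, 198, 202, 203, 201, 200, 200, 215, 226, 230, 232, 231, 232, 232, 232, 231, 232, 231, 231, 231, 232, 232, 230, 232, 231, 232, 231, 231, 231, 232, 231, 231, 231]
```

View pics/m.png

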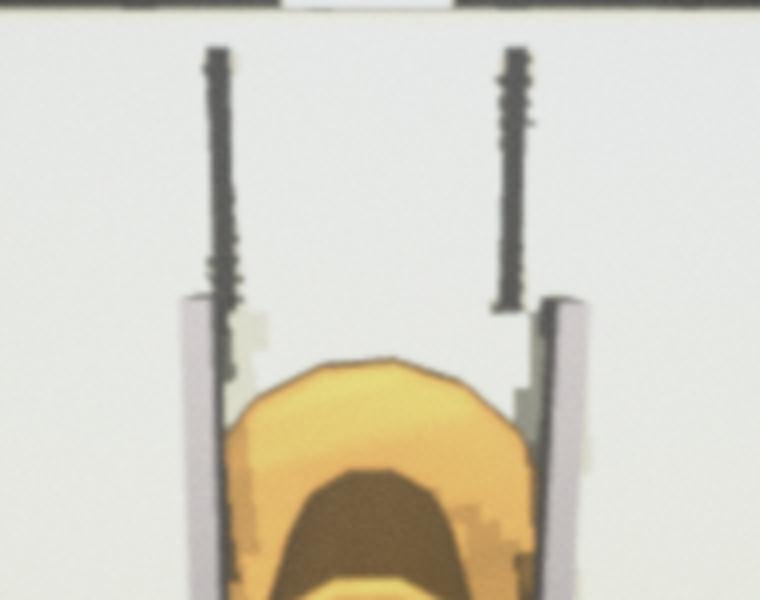

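The crop shows the left tip's inner face about on its mark (lower edge near column 246.5, mark 246), and the right tip still about 2 mm outside (322.5 against 317.4). Working this out in mm.

```bash
cat > q.py <<'E'
import pickle
from h import *
c=pickle.load(open("wm.pkl","rb"));ey=np.array([np.sin(.0855),np.cos(.0855)])
g=cv2.GaussianBlur(cv2.cvtColor(c["frame"],cv2.COLOR_RGB2GRAY),(1,5),0).astype(float)
f=lambda u,r,z:(onz(c,(u,r),z)[:2]@ey)*1000-107.2
def cross(r,lo,hi,th,step):
    us=range(lo,hi,step)
    for u in us:
        if g[r,u]<th: 
            return u-step*(th-g[r,u])/(g[r,u-step]-g[r,u]+1e-9)
for r in(133,136,139,142):
    a=cross(r,236,255,155,1);b=cross(r,335,310,155,-1)   # top face -> dark inner face
    a2=cross(r,256,236,165,-1);b2=cross(r,310,335,165,1) # block -> dark inner face (lower edge)
    print(r,np.round([a,b,a2,b2],1),"z49",f(a,r,.049).round(2),f(b,r,.049).round(2),"z33",f(a2,r,.033).round(2),f(b2,r,.033).round(2))
E
python3 q.py
```

```text
133 [242.3 329.1 247.5 323.4] z49 14.39 -17.9 z33 14.1 -17.54
136 [242.3 329.  247.  322.7] z49 14.41 -17.9 z33 14.33 -17.3
139 [242.5 328.7 247.5 322.8] z49 14.36 -17.84 z33 14.15 -17.36
142 [242.6 328.6 247.5 322.9] z49 14.39 -17.84 z33 14.19 -17.43
```

Gap is 32.0 mm and its centre 1.65 mm to the right. So shift the tool y by -0.9 mm and close by about 1.1 mm.

Call:
play_rows:
  xyz:
    - [0,-0.0005,0]
    - [0,-0.0004,0]
    - [0,0,0]
    - [0,0,0]
    - [0,0,0]
    - [0,0,0]
  dr:
    - [0,0,0]
    - [0,0,0]
    - [0,0,0]
    - [0,0,0]
    - [0,0,0]
    - [0,0,0]
  grip: 0.533

```text
t: 14.8
tcp_pos: [0.4817, 0.0681, 0.038]
orientation: [0.999, -0.042, 0.002, 0.0]
force: [-1.4, 1.2, 7.7]
opening: 0.467
finger_force: 7.8
```

```bash
python3 m.py | grep -v "|"; python3 q.py
```

```text
14.85 [0.48173387 0.06808199 0.03796841] [-0.8  1.4  6.2] 0.469 7.76803694665432
mark 90 246.3 122.27
mark 90 319.5 92.14
mark 110 247.0 122.22
mark 110 319.0 92.1
133 [243.9 325.7 249.5 316.4] z49 14.48 -15.96 z33 13.93 -13.97
136 [243.9 325.6 248.6 319.6] z49 14.49 -15.98 z33 14.33 -15.35
139 [244.  325.6 248.6 319.8] z49 14.51 -16.0 z33 14.35 -15.46
142 [244.  325.6 249.4 319.8] z49 14.53 -16.02 z33 14.06 -15.51
```

Call:
play_rows:
  xyz:
    - [0,-0.0005,0]
    - [0,0,0]
    - [0,0,0]
    - [0,0,0]
    - [0,0,0]
  dr:
    - [0,0,0]
    - [0,0,0]
    - [0,0,0]
    - [0,0,0]
    - [0,0,0]
  grip: 0.536

```text
t: 15.35
tcp_pos: [0.4818, 0.0684, 0.0379]
orientation: [0.999, -0.042, 0.002, 0.0]
force: [-0.0, 0.2, 7.8]
opening: 0.462
finger_force: 7.9
```

```bash
python3 m.py | grep -v "|"; python3 q.py
```

```text
15.4 [0.48179538 0.06843403 0.03796671] [-0.6  0.2  7.3] 0.465 7.867112159729004
mark 90 247.3 122.25
mark 90 320.4 92.11
mark 110 247.8 122.27
mark 110 320.0 92.07
133 [243.6 324.6 250.6 317.2] z49 14.95 -15.19 z33 13.85 -13.93
136 [243.9 324.6 249.5 319.4] z49 14.87 -15.22 z33 14.31 -14.9
139 [243.9 324.6 249.3 318.9] z49 14.91 -15.25 z33 14.45 -14.7
142 [243.9 324.4 246.9 315.8] z49 14.94 -15.22 z33 15.48 -13.46
```

View pics/m.png

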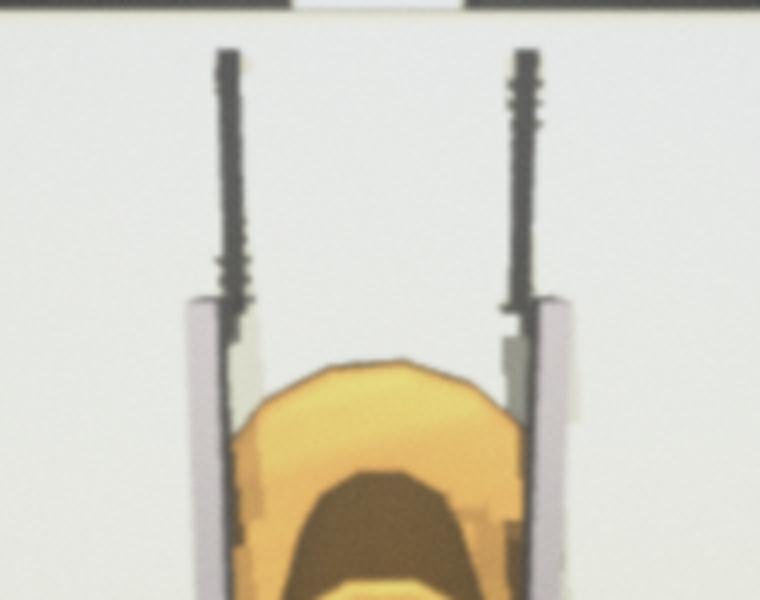

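Both tips' inner edges line up with the mark lines. Gap 30.15 mm, centre off by about 0.15 mm, finger force 7.9 N (8 expected). Hold for over 3 s.

Call:
play_rows:
  xyz:
    - [0,0,0]
    - [0,0,0]
    - [0,0,0]
    - [0,0,0]
    - [0,0,0]
    - [0,0,0]
    - [0,0,0]
    - [0,0,0]
    - [0,0,0]
    - [0,0,0]
    - [0,0,0]
    - [0,0,0]
  dr:
    - [0,0,0]
    - [0,0,0]
    - [0,0,0]
    - [0,0,0]
    - [0,0,0]
    - [0,0,0]
    - [0,0,0]
    - [0,0,0]
    - [0,0,0]
    - [0,0,0]
    - [0,0,0]
    - [0,0,0]

```text
t: 16.6
tcp_pos: [0.4818, 0.0684, 0.038]
orientation: [0.999, -0.042, 0.002, 0.0]
force: [0.6, 0.4, 7.8]
opening: 0.466
finger_force: 7.9
```

Call:
play_rows:
  xyz:
    - [0,0,0]
    - [0,0,0]
    - [0,0,0]
    - [0,0,0]
    - [0,0,0]
    - [0,0,0]
    - [0,0,0]
    - [0,0,0]
    - [0,0,0]
    - [0,0,0]
    - [0,0,0]
    - [0,0,0]
  dr:
    - [0,0,0]
    - [0,0,0]
    - [0,0,0]
    - [0,0,0]
    - [0,0,0]
    - [0,0,0]
    - [0,0,0]
    - [0,0,0]
    - [0,0,0]
    - [0,0,0]
    - [0,0,0]
    - [0,0,0]

```text
t: 17.8
tcp_pos: [0.4818, 0.0684, 0.0379]
orientation: [0.999, -0.042, 0.002, 0.0]
force: [0.2, 0.4, 7.1]
opening: 0.466
finger_force: 7.9
```

Call:
play_rows:
  xyz:
    - [0,0,0]
    - [0,0,0]
    - [0,0,0]
    - [0,0,0]
    - [0,0,0]
    - [0,0,0]
    - [0,0,0]
    - [0,0,0]
    - [0,0,0]
    - [0,0,0]
    - [0,0,0]
    - [0,0,0]
  dr:
    - [0,0,0]
    - [0,0,0]
    - [0,0,0]
    - [0,0,0]
    - [0,0,0]
    - [0,0,0]
    - [0,0,0]
    - [0,0,0]
    - [0,0,0]
    - [0,0,0]
    - [0,0,0]
    - [0,0,0]

```text
t: 19.0
tcp_pos: [0.4818, 0.0684, 0.0379]
orientation: [0.999, -0.042, 0.002, 0.0]
force: [-0.2, 0.3, 7.0]
opening: 0.466
finger_force: 7.9
```

Call:
play_rows:
  xyz:
    - [0,0,0]
    - [0,0,0]
    - [0,0,0]
    - [0,0,0]
    - [0,0,0]
    - [0,0,0]
  dr:
    - [0,0,0]
    - [0,0,0]
    - [0,0,0]
    - [0,0,0]
    - [0,0,0]
    - [0,0,0]

```text
t: 19.6
tcp_pos: [0.4818, 0.0684, 0.0379]
orientation: [0.999, -0.042, 0.002, 0.0]
force: [0.2, -0.5, 7.4]
opening: 0.463
finger_force: 7.9
```

```bash
python3 m.py | grep -v "|"; python3 q.py
```

```text
19.65 [0.48179625 0.06844992 0.03795988] [ 0.  -0.3  7.4] 0.464 7.867206484079361
mark 90 247.3 122.25
mark 90 320.4 92.11
mark 110 247.8 122.26
mark 110 320.0 92.07
133 [243.6 324.6 250.6 317. ] z49 14.94 -15.19 z33 13.85 -13.86
136 [243.9 324.6 249.5 319.4] z49 14.87 -15.22 z33 14.32 -14.9
139 [243.9 324.6 249.3 318.8] z49 14.91 -15.24 z33 14.44 -14.69
142 [243.9 324.4 246.9 315.9] z49 14.94 -15.23 z33 15.47 -13.49
```

```bash
python3 -c "
from cell import arm
print(arm.finish_job())"
```

```text
the job is handed in; nothing more can be done
None
```

The ferrule is fully home on the spigot and released, and the tweezers were held steady on the marks (measured gap about 30.1 mm) for over 4 s, with the squeeze still on when I handed the job in at about 20 s.

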